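# Load the fitting sleeve on a spring-return weld fixture and hold it at the pointer

## Task

Of the two steel sleeves, one slides right down over the fixture's locating pin and the other's bore is too small: put the one that does not fit into the reject tray, and slide the one that fits onto the pin until it sits fully down on the carriage while the carriage is still back home. With both sleeves sorted, pull the spring-return carriage by its upright handle until the index line on the carriage lines up with the pointer beside it, and finish while holding the handle there: the program ends with the carriage still held steady against its spring, ready for the welder. Leave the other things on the table alone.

Things in the scene. Friction and masses are not known exactly. Their poses are not given: they have to be found in the camera images.
- fixture: Fixed steel base plate 340 (x) x 160 (y) x 15 mm carrying the sliding carriage. Origin: centre of its underside, on the table. +x runs along the slide to the spring tube at the rear; the carriage is pulled out along -x, roughly towards the robot. On the plate: a stop block at the front (top 31 mm above the table), the tube's carrier at the rear (top 49 mm).
- carriage: Aluminium slab 180 x 70 x 17 mm sliding on the fixture, top face 35 mm above the table, with the pin at its rear and the handle 120 mm in front of the pin. Home, its origin and axes are those of the fixture; pulled out by d it lies at x = -d in the fixture's frame, d at most 0.095 m (end stop). A spring pulls it home with 4.4 N at d = 0, rising 110 N/m (13 N at 0.08).
- handle (a point): Grip point on the carriage's upright handle, on its axis, 31 mm above the carriage's top face (66 mm above the table); home it is at x = -0.03, y = 0 in the fixture's frame. The handle is a dark steel post 18 mm across, 50 mm high above the carriage, under a black mushroom knob 26 mm wide whose top is 63 mm above the carriage.
- pin_base (a point): Foot of the steel locating (gauge) pin on the carriage's top face, on the pin's axis, 35 mm above the table; at x = +0.09, y = 0 of the fixture when home. The pin is upright, 20 mm in diameter for 26 mm, then tapers to 8 mm at its tip, 40 mm above this point.
- index (a point): Outer end, at top-face height, of the index tab and dark scribed line across the left (+y of the fixture) edge of the carriage; it moves with the carriage. When home it is at x = +0.04, y = +0.0455 in the fixture's frame.
- pointer: Small fixed block 30 x 20 x 20 mm on the base plate, left (+y) of the carriage, its flat arrow tip pointing at the carriage. Origin: centre of its underside, 15 mm above the table, y = 0.066 in the fixture's frame; axes as the fixture's; the tip has the origin's x. The mark is met when the index has the pointer's x in the fixture's frame: 45 to 80 mm of pull from home.
- sleeve_wide: Loose upright steel sleeve (tube), outside diameter 44, height 45, bore 23 mm, about 0.2 kg: it fits the pin. Origin: centre of its underside; z is its axis, up. Starts standing on the table.
- sleeve_narrow: Loose upright steel sleeve, outside diameter 44, height 45, bore only 14 mm, about 0.3 kg: too small for the pin, it goes into the reject tray. Origin: centre of its underside; z is its axis, up. Starts standing on the table.
- tray: Fixed open reject tray of thin sheet aluminium, 120 x 120 mm outside, 35 mm high, walls and floor about 3 mm. Origin: centre of its underside.
- mug: Bystander: white mug 80 mm wide, 90 mm high. Origin: centre of its underside.
- discs: Bystander: stack of grinding discs, 110 mm wide, 28 mm high. Origin: centre of its underside.
- wrench: Bystander: steel wrench 180 mm long lying flat. Origin: underside.
- offcut: Bystander: square tube offcut 60 x 40 x 40 mm. Origin: centre of its underside.
- stop_bolt: Bystander: upright stop bolt, foot 36 mm wide, 66 mm high. Origin: centre of its underside.
- angle_bar: Bystander: piece of angle bar 130 x 35 x 35 mm. Origin: underside.
- magnet: Bystander: grey welding magnet 50 x 35 x 18 mm. Origin: centre of its underside.

How it is judged:
By the outcome, as a careful person would: the job done as asked, in the order asked, and still so for the second after the job is handed in, while the arm keeps its last pose, push and grip.
It also fails if it takes over 53 s, if anything falls off the work surface, if the arm or the gripper's body presses on something with over 40 N, if the wrist force passes 120 N, or if a joint passes its speed limit or range.

## Robot

A 6-joint arm with a two-finger parallel gripper is mounted at the origin on the work surface. World frame = base frame: x ahead of the robot, y to its left, z up, the work surface at z = 0. Lengths are in m, angles in rad, forces in N, time in s.
With the tool pointing down it reaches from about 0.4 to 0.825 m from the base axis. Payload 7 kg.
Tool frame: the origin (TCP) lies at the very end of the fingers, on their centre line; the grasp point (between the pads) lies arm.grip_point_offset behind it (arm.grip_point_offset is the distance from the TCP to the grasp point, in m); z points along the fingers, y is the line along which they close (so a half turn about z gives the same grasp; the last joint's range is limited). The gripper opens to 88 mm and grips with 3 to 60 N. Pads are 19 mm wide; open, the fingers measure 130 mm over their backs; the gripper's body (78 mm by 193 mm) begins 47 mm behind the grasp point.
Start: joints at [0.288, 0.359, 0.012, 0, -1.224, -0.288], TCP at [0.675, -0, 0.227] pointing down, gripper open.
Joint ranges: [-3.07, 3.07], [-1.43, 2.12], [-1.02, 1.25], [-3.03, 1.67], [-3.05, -0], [-3.03, 3.03]. Speed limits (rad/s): [2.39, 2.39, 3.01, 3.14, 3.14, 3.14].

## Interface

Orientations are given as [roll, pitch, yaw] about the fixed x, y, z axes, in that order (R = Rz(yaw) Ry(pitch) Rx(roll)).
In Python, from station import arm gives the robot as it stands.
- The arm moves only by the shell command python3 -m crank 'ROWS' [OPENING] [FORCE]. ROWS is JSON, a list of rows, each an object of numbers: "dx", "dy", "dz": the shift along the tool's x, y, z in cm; "wx", "wy", "wz": the turn, a rotation vector about the tool's x, y, z in degrees. A call has exactly 10 rows; each row is the pose to reach, as a shift and turn from the pose commanded when the call began, along the tool's axes at that moment; what a row does not reach only later rows make up. A row lasts 1/8 s, in which the tool goes at most 62.5 mm and 10.7 degrees, less where a joint would pass 70% of its speed; a pose out of reach is approached as far as the arm can. A call with a gripper value outside its range is refused whole. OPENING is the finger opening in cm, from 0 to 8.76, set as the call begins (- or left out, the last holds). The fingers move at their own pace and stop on an object; FORCE is the grip in N (left out, the last holds). Time passes only in rows, so rows that repeat a pose let the fingers close, or fill a call up. It gives the time, the measured TCP pose, the force, the opening and the grip force at its end, in the units of the state.
- arm.get_state(): the state, without advancing time (a new reading comes with each control period).
- arm.grab_frame(name): name is "scene" or "side" or "wrist"; returns the picture (384x512x3 uint8, red, green, blue); there is no depth.
- arm.calibration(name): a dict with "fx", "fy", "cx", "cy" (pixels), "world_from_camera" (4x4, takes a point from camera to world coordinates). Camera axes: x right, y down, z forward; pixel columns grow to the right and rows downward; lengths in m; the calibration is good to about 2 mm. A picture is of the moment at which its call begins: read the wrist's pose just before it. calibration takes no time and is no camera call; for the wrist camera it gives the pose at the moment of the call.
- arm.job_done(): hands the job in; it is judged then, once.
Trained networks look in the newest picture that a camera, given by its name, has taken for a name from the list of things; names that differ only in an ending like _2 or _b are one class to them, and where a whole thing is asked for, a point or a joint stands for the part that bears it (a point fixed in the world has none). Each returns a list of dicts, best first, with "confidence" (0 to 1); they miss things now and then, are a little off and sometimes report something else, mostly with a low value. They report only what shows in the picture. A call takes as long as a camera call.
- arm.find_in(camera, query): "centre" ([x, y, z] in m, in world coordinates, good to about 4 mm: the middle of the surface that is visible of it).
- arm.masks_of(camera, query): "pixels" (384x512 bool, what is visible of it).
- arm.mark_of(camera, query): "centre" ([x, y, z] in m, in world coordinates, good to about 4 mm: a listed point, or the origin of a listed thing).
The state is a dict: "t": time; "q": joint angles; "qd": joint speeds; "joint_efforts": joint torques, N m; "eef_pos": TCP position; "ee_rot": TCP orientation; "force": force on the tool from outside, world axes, zero at the start; "moment": the same for the moment, N m; "width": finger opening in m; "gripper_force": force on a finger pad.
Only numpy, scipy, OpenCV 4.12 (cv2) and the standard library are available. Lean on these libraries where they do the work, as an engineer would, in place of code of your own. Each camera call takes 0.05 s, during which the arm holds its last target. There are 200 camera calls.

## Working session

There is one attempt and no reset: what is moved stays moved. The work goes in short steps, Python scripts to look and compute and a shell command to move; the robot and the scene stay as the last step left them, time stands still between calls to the robot, and variables do not carry over. Pictures are saved under pics/ and viewed, at most 11 in all, crops included, and the job is handed in when it is done.

```bash
mkdir -p pics
cat > h.py <<'E'
import numpy as np, cv2
from station import arm
np.set_printoptions(precision=4,suppress=True)
def save(im,n): cv2.imwrite('pics/'+n+'.png',cv2.cvtColor(im,cv2.COLOR_RGB2BGR))
def px(cam,p):
    c=arm.calibration(cam);T=np.linalg.inv(np.array(c['world_from_camera']));q=T[:3,:3]@np.array(p)+T[:3,3]
    return np.array([c['fx']*q[0]/q[2]+c['cx'],c['fy']*q[1]/q[2]+c['cy']])
def ray(cam,uv,z):
    c=arm.calibration(cam);T=np.array(c['world_from_camera']);d=T[:3,:3]@np.array([(uv[0]-c['cx'])/c['fx'],(uv[1]-c['cy'])/c['fy'],1]);o=T[:3,3]
    return o+d*(z-o[2])/d[2]
E
python3 - <<'E'
from h import *
s=arm.get_state();print({k:np.array(v) for k,v in s.items()},arm.grip_point_offset)
ims=[arm.grab_frame(c) for c in('scene','side')]
save(np.hstack(ims)[:, :],'a0') if 0 else save(ims[0],'scene0'); save(ims[1],'side0')
for q in['fixture','handle','pin_base','index','pointer','sleeve_wide','sleeve_narrow','tray','mug','stop_bolt']:
  for c in('scene','side'):
    print(q,c,[(np.array(r['centre']),round(r['confidence'],2)) for r in arm.mark_of(c,q)[:3]])
E
```

```text
{'t': array(0.), 'q': array([ 0.2881,  0.3594,  0.0111, -0.0004, -1.2241, -0.2881]), 'qd': array([ 0.001 ,  0.0006,  0.0002,  0.0003,  0.0004, -0.    ]), 'joint_efforts': array([ -0.0008, -58.2727,  29.3058,   6.9975,   0.0069,  -0.0002]), 'eef_pos': array([ 0.6745, -0.    ,  0.2256]), 'ee_rot': array([ 3.14  , -0.0001, -1.5709]), 'force': array([-0.0102,  0.5085,  0.972 ]), 'moment': array([-0.0313, -0.0458,  0.0338]), 'gripper_force': array(0.), 'width': array(0.0875)} 0.0188
fixture scene [(array([0.553 , 0.1782, 0.0022]), 0.96)]
fixture side [(array([0.5504, 0.1835, 0.0005]), 0.93), (array([ 0.7425, -0.1465,  0.001 ]), 0.27)]
handle scene [(array([0.5156, 0.1855, 0.066 ]), 0.9)]
handle side [(array([0.5214, 0.1881, 0.064 ]), 0.6), (array([ 0.7433, -0.1469,  0.0006]), 0.35)]
pin_base scene [(array([0.6327, 0.1692, 0.0342]), 0.79)]
pin_base side [(array([0.636 , 0.1679, 0.0385]), 0.65)]
index scene [(array([0.5945, 0.2225, 0.0343]), 0.8)]
index side [(array([0.5934, 0.2222, 0.0336]), 0.88)]
pointer scene [(array([0.5153, 0.2519, 0.0148]), 0.66)]
pointer side [(array([0.5153, 0.2541, 0.0164]), 0.6), (array([ 0.7005, -0.3062, -0.001 ]), 0.38)]
sleeve_wide scene [(array([ 0.4459, -0.1608, -0.0017]), 0.63)]
sleeve_wide side [(array([ 0.4463, -0.1609, -0.0018]), 0.65)]
sleeve_narrow scene [(array([ 0.5835, -0.1241,  0.0021]), 0.67)]
sleeve_narrow side [(array([ 0.5843, -0.1267,  0.0019]), 0.78)]
tray scene []
tray side [(array([ 0.5138, -0.3626,  0.0071]), 0.58)]
mug scene [(array([0.4692, 0.4634, 0.0002]), 0.68), (array([0.5508, 0.1771, 0.0025]), 0.58)]
mug side [(array([0.4715, 0.4547, 0.0009]), 0.87), (array([ 0.343 , -0.3574,  0.0003]), 0.46), (array([ 0.5852, -0.1242,  0.0026]), 0.45)]
stop_bolt scene [(array([ 0.694 , -0.3079,  0.0003]), 0.64)]
stop_bolt side [(array([ 0.6971, -0.3086, -0.001 ]), 0.84)]
```

View pics/scene0.png

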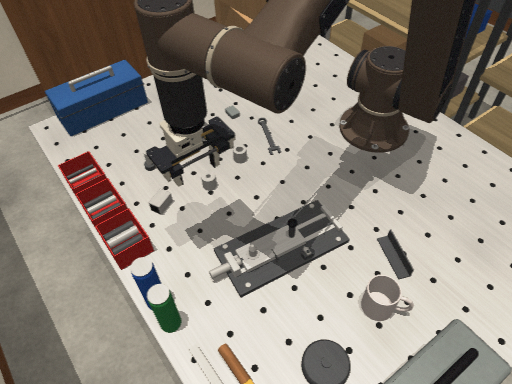

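View pics/side0.png

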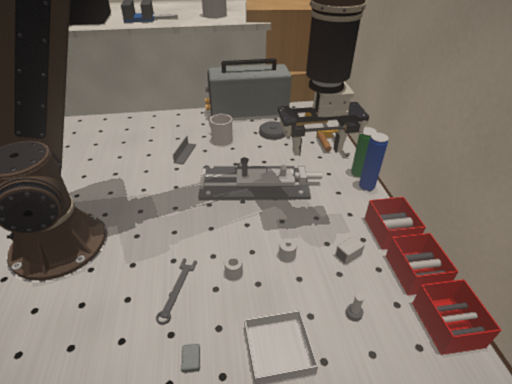

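The scene view shows sleeves at (240,152) and (209,182) and the fixture at (282,247). The side view shows the tray at (280,346) and the sleeves at (234,266) and (288,248). Next I'll check the bores up close.

Run:
```python
from h import *
a=arm.grab_frame('side');b=arm.grab_frame('scene');w=arm.grab_frame('wrist')
r=lambda im,x,y,n:cv2.resize(im[y:y+n,x:x+n],(400,300) if 0 else (300,300),interpolation=cv2.INTER_CUBIC)
A=np.hstack([r(a,214,246,40),r(a,268,228,40)]);B=np.hstack([r(a,230,305,90),r(b,190,130,70)])
save(np.vstack([A,B]),'crop1'); save(w,'wrist0')
c=arm.calibration('wrist');print(c)
for q in['tray','sleeve_wide','sleeve_narrow']:
  for cam in('wrist','side'):print(q,cam,[(np.array(r['centre']),round(r['confidence'],2)) for r in arm.mark_of(cam,q)[:3]])
  for m in arm.masks_of('side',q)[:2]:
    ys,xs=np.nonzero(m['pixels']);print(xs.min(),xs.max(),ys.min(),ys.max(),m['confidence'])
```

```text
{'fx': 323.92945106159004, 'fy': 323.92945106159004, 'cx': 250.55257221207575, 'cy': 191.01781859676342, 'world_from_camera': array([[-1.    , -0.0008,  0.0003,  0.6756],
       [-0.0007,  0.9652,  0.2614, -0.07  ],
       [-0.0004,  0.2614, -0.9652,  0.3856],
       [ 0.    ,  0.    ,  0.    ,  1.    ]])}
tray wrist []
tray side [(array([ 0.5099, -0.364 ,  0.0023]), 0.7)]
244 317 311 383 0.94
sleeve_wide wrist [(array([ 0.4467, -0.1627, -0.0037]), 0.82)]
sleeve_wide side [(array([ 0.4461, -0.1647,  0.0018]), 0.7)]
224 241 255 280 0.98
sleeve_narrow wrist [(array([ 0.5847, -0.1235, -0.0008]), 0.65), (array([0.5492, 0.1845, 0.0012]), 0.55)]
sleeve_narrow side [(array([ 0.5869, -0.1248,  0.0032]), 0.72), (array([0.5229, 0.1875, 0.065 ]), 0.57)]
278 296 238 262 0.57
```

View pics/crop1.png

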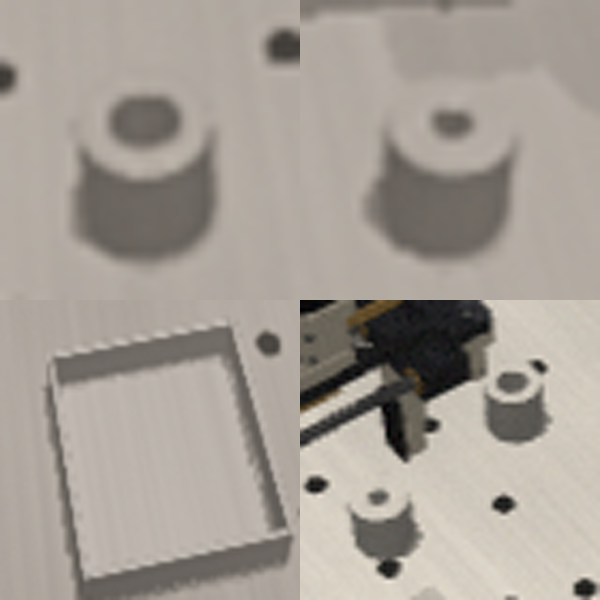

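Crops: the left sleeve (side 234,266) has the big bore, so it is the wide one. The right one (288,248) is the narrow one. Moving over the narrow sleeve.

```bash
python3 -m crank '[{"dx":2,"dy":1.5,"dz":1},{"dx":5,"dy":3.5,"dz":4},{"dx":9,"dy":6.5,"dz":7},{"dx":11.5,"dy":8.3,"dz":10},{"dx":12.5,"dy":9,"dz":11},{"dx":12.5,"dy":9,"dz":11},{"dx":12.5,"dy":9,"dz":11},{"dx":12.5,"dy":9,"dz":11},{"dx":12.5,"dy":9,"dz":11},{"dx":12.5,"dy":9,"dz":11}]' 8.7 30
python3 - <<'E'
from h import *
C=[ray('side',p,.035) for p in[(245,320.3),(299,311.6),(316.4,366.9),(255.5,378)]];C=np.array(C);print(C,C.mean(0))
a=arm.grab_frame('side');b=arm.grab_frame('scene');w=arm.grab_frame('wrist');save(w,'wrist1')
for q in['tray','sleeve_wide','sleeve_narrow','fixture','pin_base','handle','pointer','index']:
  for cam in('wrist','scene','side'):print(q,cam,[(np.array(r['centre']),round(r['confidence'],2)) for r in arm.mark_of(cam,q)[:1]])
E
```

```text
[[ 0.4568 -0.3101  0.035 ]
 [ 0.5715 -0.3064  0.035 ]
 [ 0.5754 -0.4225  0.035 ]
 [ 0.4609 -0.426   0.035 ]] [ 0.5162 -0.3662  0.035 ]
tray wrist []
tray scene []
tray side [(array([ 0.5136, -0.3638,  0.0051]), 0.57)]
sleeve_wide wrist [(array([ 0.4431, -0.161 , -0.003 ]), 0.62)]
sleeve_wide scene [(array([ 0.4462, -0.1579, -0.0044]), 0.46)]
sleeve_wide side [(array([ 0.4473, -0.1655, -0.0011]), 0.94)]
sleeve_narrow wrist [(array([ 0.583 , -0.1244, -0.0001]), 0.86)]
sleeve_narrow scene [(array([ 0.5862, -0.1238,  0.0026]), 0.61)]
sleeve_narrow side [(array([ 0.5872, -0.1234,  0.0039]), 0.95)]
fixture wrist [(array([ 0.5478,  0.1811, -0.0024]), 0.63)]
fixture scene [(array([0.5505, 0.1805, 0.0003]), 0.89)]
fixture side [(array([0.4684, 0.4583, 0.0034]), 0.44)]
pin_base wrist [(array([0.6362, 0.1712, 0.0339]), 0.91)]
pin_base scene [(array([0.6334, 0.1702, 0.0361]), 0.72)]
pin_base side [(array([ 0.7392, -0.1497, -0.0006]), 0.71)]
handle wrist []
handle scene [(array([0.5143, 0.1829, 0.0651]), 0.82)]
handle side [(array([ 0.7419, -0.1458,  0.0005]), 0.74)]
pointer wrist [(array([ 0.4459, -0.1611,  0.0008]), 0.28)]
pointer scene [(array([0.5182, 0.2533, 0.012 ]), 0.53)]
pointer side [(array([0.5176, 0.2551, 0.017 ]), 0.53)]
index wrist [(array([0.5497, 0.1861, 0.0013]), 0.65)]
index scene [(array([0.5972, 0.2212, 0.0342]), 0.9)]
index side [(array([0.5956, 0.225 , 0.0349]), 0.65)]$[0]: bad value
```

```bash
python3 -m crank '[{"dx":2.0,"dy":1.5,"dz":1.0,"wx":0,"wy":0,"wz":0},{"dx":5.0,"dy":3.5,"dz":4.0,"wx":0,"wy":0,"wz":0},{"dx":9.0,"dy":6.5,"dz":7.0,"wx":0,"wy":0,"wz":0},{"dx":11.5,"dy":8.3,"dz":10.0,"wx":0,"wy":0,"wz":0},{"dx":12.4,"dy":8.9,"dz":11.0,"wx":0,"wy":0,"wz":0},{"dx":12.4,"dy":8.9,"dz":11.0,"wx":0,"wy":0,"wz":0},{"dx":12.4,"dy":8.9,"dz":14.0,"wx":0,"wy":0,"wz":0},{"dx":12.4,"dy":8.9,"dz":17.0,"wx":0,"wy":0,"wz":0},{"dx":12.4,"dy":8.9,"dz":17.0,"wx":0,"wy":0,"wz":0},{"dx":12.4,"dy":8.9,"dz":17.0,"wx":0,"wy":0,"wz":0}]' 8.7 30
```

```text
t: 4.3
eef_pos: [0.5877, -0.1235, 0.0582]
ee_rot: [-3.139, -0.0, -1.57]
force: [-0.8, -0.7, 1.2]
width: 0.0869
gripper_force: 0.0
```

```bash
Z='' ; python3 -m crank '[{"dx":0,"dy":0.1,"dz":2.0,"wx":0,"wy":0,"wz":0},{"dx":0,"dy":0.1,"dz":4.0,"wx":0,"wy":0,"wz":0},{"dx":0,"dy":0.1,"dz":4.5,"wx":0,"wy":0,"wz":0},{"dx":0,"dy":0.1,"dz":4.5,"wx":0,"wy":0,"wz":0},{"dx":0,"dy":0.1,"dz":4.5,"wx":0,"wy":0,"wz":0},{"dx":0,"dy":0.1,"dz":4.5,"wx":0,"wy":0,"wz":0},{"dx":0,"dy":0.1,"dz":4.5,"wx":0,"wy":0,"wz":0},{"dx":0,"dy":0.1,"dz":4.5,"wx":0,"wy":0,"wz":0},{"dx":0,"dy":0.1,"dz":4.5,"wx":0,"wy":0,"wz":0},{"dx":0,"dy":0.1,"dz":4.5,"wx":0,"wy":0,"wz":0}]' 8.7 30 && python3 -m crank '[{"dx":0,"dy":0,"dz":0,"wx":0,"wy":0,"wz":0},{"dx":0,"dy":0,"dz":0,"wx":0,"wy":0,"wz":0},{"dx":0,"dy":0,"dz":0,"wx":0,"wy":0,"wz":0},{"dx":0,"dy":0,"dz":0,"wx":0,"wy":0,"wz":0},{"dx":0,"dy":0,"dz":0,"wx":0,"wy":0,"wz":0},{"dx":0,"dy":0,"dz":0,"wx":0,"wy":0,"wz":0},{"dx":0,"dy":0,"dz":0,"wx":0,"wy":0,"wz":0},{"dx":0,"dy":0,"dz":-1.0,"wx":0,"wy":0,"wz":0},{"dx":0,"dy":0,"dz":-5.0,"wx":0,"wy":0,"wz":0},{"dx":0,"dy":0,"dz":-9.0,"wx":0,"wy":0,"wz":0}]' 4.0 30
```

```text
t: 5.55
eef_pos: [0.585, -0.1241, 0.0115]
ee_rot: [3.142, -0.0, -1.571]
force: [-0.4, 0.1, 0.3]
width: 0.087
gripper_force: 0.0
t: 6.8
eef_pos: [0.584, -0.1241, 0.1023]
ee_rot: [3.139, -0.0, -1.571]
force: [0.8, 0.2, -3.2]
width: 0.0423
gripper_force: 30.0
```

```bash
python3 -m crank '[{"dx":2.0,"dy":0.6,"dz":0,"wx":0,"wy":0,"wz":0},{"dx":6.0,"dy":1.8,"dz":0,"wx":0,"wy":0,"wz":0},{"dx":11.0,"dy":3.2,"dz":0,"wx":0,"wy":0,"wz":0},{"dx":16.0,"dy":4.7,"dz":0,"wx":0,"wy":0,"wz":0},{"dx":20.0,"dy":6.0,"dz":0,"wx":0,"wy":0,"wz":0},{"dx":23.0,"dy":6.7,"dz":0,"wx":0,"wy":0,"wz":0},{"dx":24.1,"dy":7.0,"dz":0,"wx":0,"wy":0,"wz":0},{"dx":24.1,"dy":7.0,"dz":0,"wx":0,"wy":0,"wz":0},{"dx":24.1,"dy":7.0,"dz":2.0,"wx":0,"wy":0,"wz":0},{"dx":24.1,"dy":7.0,"dz":3.0,"wx":0,"wy":0,"wz":0}]' 4.0 30
python3 - <<'E'
from h import *
a=arm.grab_frame('side');w=arm.grab_frame('wrist')
save(np.hstack([cv2.resize(a[270:384,200:352],(400,300)),cv2.resize(w,(400,300))]),'tray1')
E
```

```text
t: 8.05
eef_pos: [0.5144, -0.3638, 0.0704]
ee_rot: [3.14, 0.001, -1.57]
force: [0.3, 0.9, -4.0]
width: 0.0425
gripper_force: 30.0
```

View pics/tray1.png

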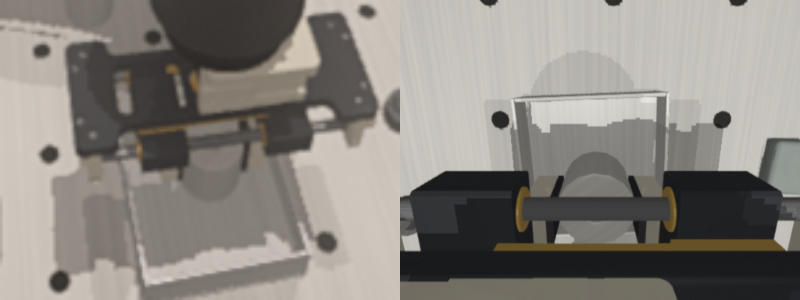

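The wrist view shows the tray rim spanning 513–667, with the sleeve centred at 594. Lowering and releasing.

```bash
python3 -m crank '[{"dx":0,"dy":0,"dz":2.0,"wx":0,"wy":0,"wz":0},{"dx":0,"dy":0,"dz":4.0,"wx":0,"wy":0,"wz":0},{"dx":0,"dy":0,"dz":4.6,"wx":0,"wy":0,"wz":0},{"dx":0,"dy":0,"dz":5.0,"wx":0,"wy":0,"wz":0},{"dx":0,"dy":0,"dz":5.2,"wx":0,"wy":0,"wz":0},{"dx":0,"dy":0,"dz":5.4,"wx":0,"wy":0,"wz":0},{"dx":0,"dy":0,"dz":5.4,"wx":0,"wy":0,"wz":0},{"dx":0,"dy":0,"dz":5.4,"wx":0,"wy":0,"wz":0},{"dx":0,"dy":0,"dz":5.4,"wx":0,"wy":0,"wz":0},{"dx":0,"dy":0,"dz":5.4,"wx":0,"wy":0,"wz":0}]' 4.0 30 && python3 -m crank '[{"dx":0,"dy":0,"dz":0,"wx":0,"wy":0,"wz":0},{"dx":0,"dy":0,"dz":0,"wx":0,"wy":0,"wz":0},{"dx":0,"dy":0,"dz":0,"wx":0,"wy":0,"wz":0},{"dx":0,"dy":0,"dz":0,"wx":0,"wy":0,"wz":0},{"dx":0,"dy":0,"dz":-2.0,"wx":0,"wy":0,"wz":0},{"dx":0,"dy":0,"dz":-5.0,"wx":0,"wy":0,"wz":0},{"dx":0,"dy":0,"dz":-8.0,"wx":0,"wy":0,"wz":0},{"dx":0,"dy":0,"dz":-10.0,"wx":0,"wy":0,"wz":0},{"dx":0,"dy":0,"dz":-10.0,"wx":0,"wy":0,"wz":0},{"dx":0,"dy":0,"dz":-10.0,"wx":0,"wy":0,"wz":0}]' 5.5 30
```

```text
t: 9.4
eef_pos: [0.515, -0.3651, 0.0176]
ee_rot: [-3.142, -0.0, -1.571]
force: [-0.3, 0.2, -3.0]
width: 0.0428
gripper_force: 30.0
t: 10.65
eef_pos: [0.5146, -0.3648, 0.1169]
ee_rot: [3.141, 0.001, -1.571]
force: [-0.5, -0.0, -0.1]
width: 0.055
gripper_force: 0.0
```

```bash
python3 -m crank '[{"dx":-2.0,"dy":0.6,"dz":0,"wx":0,"wy":0,"wz":0},{"dx":-6.0,"dy":1.8,"dz":0,"wx":0,"wy":0,"wz":0},{"dx":-11.0,"dy":3.5,"dz":0,"wx":0,"wy":0,"wz":0},{"dx":-16.0,"dy":5.0,"dz":1.0,"wx":0,"wy":0,"wz":0},{"dx":-19.0,"dy":6.4,"dz":2.0,"wx":0,"wy":0,"wz":0},{"dx":-20.3,"dy":6.9,"dz":3.0,"wx":0,"wy":0,"wz":0},{"dx":-20.3,"dy":6.9,"dz":3.0,"wx":0,"wy":0,"wz":0},{"dx":-20.3,"dy":6.9,"dz":3.0,"wx":0,"wy":0,"wz":0},{"dx":-20.3,"dy":6.9,"dz":3.0,"wx":0,"wy":0,"wz":0},{"dx":-20.3,"dy":6.9,"dz":3.0,"wx":0,"wy":0,"wz":0}]' 7.5 30
python3 - <<'E'
from h import *
a=arm.grab_frame('side');w=arm.grab_frame('wrist')
save(np.hstack([cv2.resize(a[270:384,200:352],(400,300)),cv2.resize(w,(400,300))]),'tray2')
print(arm.mark_of('wrist','sleeve_wide')[:1],arm.mark_of('side','sleeve_narrow')[:1])
E
```

```text
t: 11.9
eef_pos: [0.4462, -0.1626, 0.0876]
ee_rot: [-3.141, -0.0, -1.572]
force: [-0.1, 0.8, -0.1]
width: 0.0748
gripper_force: 0.0
[{'centre': [0.4433, -0.1636, -0.0012], 'confidence': 0.86}] [{'centre': [0.5144, -0.3659, 0.0057], 'confidence': 0.74}]
```

View pics/tray2.png

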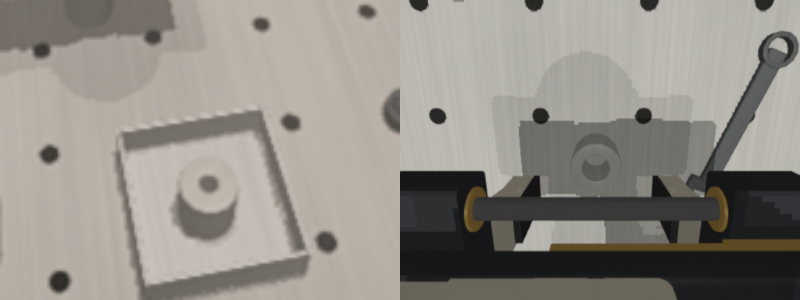

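The narrow sleeve stands upright in the tray. The wide sleeve (595,165) sits between the fingers, and the wrench end at (695,183) is clear. Grasping.

```bash
python3 -m crank '[{"dx":0,"dy":0.1,"dz":2.0,"wx":0,"wy":0,"wz":0},{"dx":0,"dy":0.1,"dz":5.0,"wx":0,"wy":0,"wz":0},{"dx":0,"dy":0.1,"dz":7.0,"wx":0,"wy":0,"wz":0},{"dx":0,"dy":0.1,"dz":7.6,"wx":0,"wy":0,"wz":0},{"dx":0,"dy":0.1,"dz":7.6,"wx":0,"wy":0,"wz":0},{"dx":0,"dy":0.1,"dz":7.6,"wx":0,"wy":0,"wz":0},{"dx":0,"dy":0.1,"dz":7.6,"wx":0,"wy":0,"wz":0},{"dx":0,"dy":0.1,"dz":7.6,"wx":0,"wy":0,"wz":0},{"dx":0,"dy":0.1,"dz":7.6,"wx":0,"wy":0,"wz":0},{"dx":0,"dy":0.1,"dz":7.6,"wx":0,"wy":0,"wz":0}]' 7.5 25 && python3 -m crank '[{"dx":0,"dy":0,"dz":0,"wx":0,"wy":0,"wz":0},{"dx":0,"dy":0,"dz":0,"wx":0,"wy":0,"wz":0},{"dx":0,"dy":0,"dz":0,"wx":0,"wy":0,"wz":0},{"dx":0,"dy":0,"dz":0,"wx":0,"wy":0,"wz":0},{"dx":0,"dy":0,"dz":0,"wx":0,"wy":0,"wz":0},{"dx":0,"dy":0,"dz":0,"wx":0,"wy":0,"wz":0},{"dx":0,"dy":0,"dz":-1.0,"wx":0,"wy":0,"wz":0},{"dx":0,"dy":0,"dz":-5.0,"wx":0,"wy":0,"wz":0},{"dx":0,"dy":0,"dz":-11.0,"wx":0,"wy":0,"wz":0},{"dx":0,"dy":0,"dz":-14.0,"wx":0,"wy":0,"wz":0}]' 4.0 25
```

```text
t: 13.35
eef_pos: [0.445, -0.162, 0.0116]
ee_rot: [-3.141, 0.0, -1.571]
force: [0.2, -0.7, -0.8]
width: 0.0751
gripper_force: 0.0
t: 14.6
eef_pos: [0.4456, -0.1621, 0.1551]
ee_rot: [-3.138, -0.0, -1.571]
force: [1.5, 0.2, -3.0]
width: 0.0428
gripper_force: 25.0
```

```bash
python3 -m crank '[{"dx":-2.0,"dy":-0.7,"dz":0,"wx":0,"wy":0,"wz":-8},{"dx":-6.0,"dy":-2.1,"dz":0,"wx":0,"wy":0,"wz":-16},{"dx":-11.0,"dy":-3.8,"dz":0,"wx":0,"wy":0,"wz":-25},{"dx":-16.0,"dy":-5.6,"dz":0,"wx":0,"wy":0,"wz":-34},{"dx":-21.0,"dy":-7.3,"dz":0,"wx":0,"wy":0,"wz":-43},{"dx":-26.0,"dy":-9.1,"dz":0,"wx":0,"wy":0,"wz":-52},{"dx":-30.0,"dy":-10.5,"dz":0,"wx":0,"wy":0,"wz":-61},{"dx":-33.0,"dy":-11.5,"dz":0,"wx":0,"wy":0,"wz":-70},{"dx":-34.3,"dy":-12.0,"dz":0,"wx":0,"wy":0,"wz":-77},{"dx":-34.3,"dy":-12.0,"dz":0,"wx":0,"wy":0,"wz":-81}]' 4.0 25; python3 -m crank '[{"dx":0,"dy":0,"dz":0,"wx":0,"wy":0,"wz":0},{"dx":0,"dy":0,"dz":0,"wx":0,"wy":0,"wz":0},{"dx":0,"dy":0,"dz":0,"wx":0,"wy":0,"wz":0},{"dx":0,"dy":0,"dz":0,"wx":0,"wy":0,"wz":0},{"dx":0,"dy":0,"dz":0,"wx":0,"wy":0,"wz":0},{"dx":0,"dy":0,"dz":0,"wx":0,"wy":0,"wz":0},{"dx":0,"dy":0,"dz":0,"wx":0,"wy":0,"wz":0},{"dx":0,"dy":0,"dz":0,"wx":0,"wy":0,"wz":0},{"dx":0,"dy":0,"dz":0,"wx":0,"wy":0,"wz":0},{"dx":0,"dy":0,"dz":0,"wx":0,"wy":0,"wz":0}]' 4.0 25
python3 - <<'E'
from h import *
print({k:np.array(arm.calibration('wrist')[k]) for k in['world_from_camera']})
w=arm.grab_frame('wrist');save(cv2.resize(w,(800,600)),'w3');np.save('w3.npy',w)
for q in['pin_base','pointer','index','sleeve_wide','fixture']:print(q,[(np.array(r['centre']),round(r['confidence'],2),px('wrist',r['centre'])) for r in arm.mark_of('wrist',q)[:1]])
E
```

```text
t: 15.85
eef_pos: [0.5646, 0.1819, 0.1515]
ee_rot: [3.141, 0.001, -0.153]
force: [-0.2, 0.3, -2.7]
width: 0.0427
gripper_force: 25.0
t: 17.1
eef_pos: [0.565, 0.181, 0.1516]
ee_rot: [3.142, 0.0, -0.157]
force: [0.5, -0.4, -2.1]
width: 0.043
gripper_force: 25.0
{'world_from_camera': array([[-0.1558, -0.9535, -0.2581,  0.635 ],
       [-0.9878,  0.1504,  0.0404,  0.1703],
       [ 0.0003,  0.2613, -0.9653,  0.3106],
       [ 0.    ,  0.    ,  0.    ,  1.    ]])}
pin_base [(array([0.6391, 0.1704, 0.0318]), 0.63, array([249.6141,  98.3298]))]
pointer []
index [(array([0.5923, 0.2245, 0.0343]), 0.7, array([196.2509, 164.0653]))]
sleeve_wide [(array([0.5621, 0.1809, 0.1395]), 0.59, array([252.0887, 237.4371]))]
fixture [(array([ 0.5454,  0.1795, -0.003 ]), 0.56, array([255.3364, 195.8947]))]
```

View pics/w3.png

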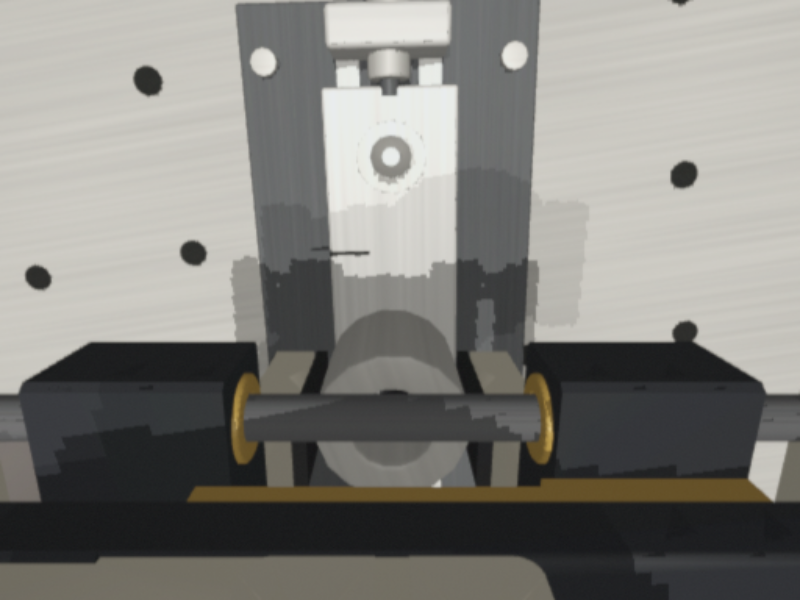

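The wrist view shows the pin tip at (391,156) and the front edge of the held sleeve's bore at (393,391). The pin is about 73 mm ahead and nearly laterally aligned. Moving over it and starting down.

```bash
python3 -m crank '[{"dx":2.0,"dy":0,"dz":0,"wx":0,"wy":0,"wz":0},{"dx":5.0,"dy":0,"dz":0,"wx":0,"wy":0,"wz":0},{"dx":7.0,"dy":-0.05,"dz":1.5,"wx":0,"wy":0,"wz":0},{"dx":7.3,"dy":-0.05,"dz":3.5,"wx":0,"wy":0,"wz":0},{"dx":7.3,"dy":-0.05,"dz":5.5,"wx":0,"wy":0,"wz":0},{"dx":7.3,"dy":-0.05,"dz":6.0,"wx":0,"wy":0,"wz":0},{"dx":7.3,"dy":-0.05,"dz":6.3,"wx":0,"wy":0,"wz":0},{"dx":7.3,"dy":-0.05,"dz":6.6,"wx":0,"wy":0,"wz":0},{"dx":7.3,"dy":-0.05,"dz":6.9,"wx":0,"wy":0,"wz":0},{"dx":7.3,"dy":-0.05,"dz":7.0,"wx":0,"wy":0,"wz":0}]' 4.0 25
python3 - <<'E'
from h import *
a=arm.grab_frame('side');b=arm.grab_frame('scene')
save(np.hstack([cv2.resize(a[140:212,230:326],(400,300)),cv2.resize(b[200:290,210:330],(400,300))]),'p4')
E
```

```text
t: 18.65
eef_pos: [0.6372, 0.1701, 0.0817]
ee_rot: [-3.141, -0.0, -0.157]
force: [-0.1, -0.4, -1.3]
width: 0.0428
gripper_force: 25.0
```

View pics/p4.png

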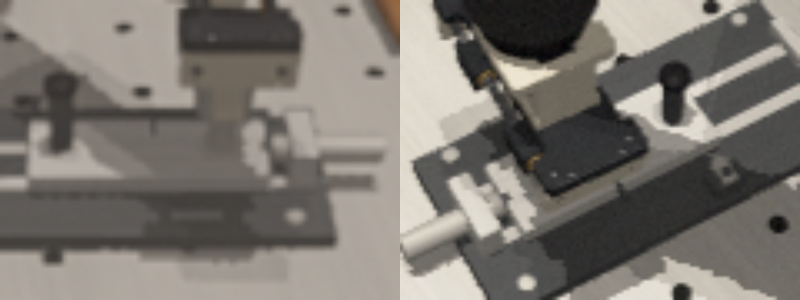

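Side/scene: the sleeve is over the pin with no contact force yet. Continuing gently.

```bash
python3 -m crank '[{"dx":0,"dy":0,"dz":0.3,"wx":0,"wy":0,"wz":0},{"dx":0,"dy":0,"dz":0.6,"wx":0,"wy":0,"wz":0},{"dx":0,"dy":0,"dz":0.9,"wx":0,"wy":0,"wz":0},{"dx":0,"dy":0,"dz":1.2,"wx":0,"wy":0,"wz":0},{"dx":0,"dy":0,"dz":1.4,"wx":0,"wy":0,"wz":0},{"dx":0,"dy":0,"dz":1.4,"wx":0,"wy":0,"wz":0},{"dx":0,"dy":0,"dz":1.4,"wx":0,"wy":0,"wz":0},{"dx":0,"dy":0,"dz":1.4,"wx":0,"wy":0,"wz":0},{"dx":0,"dy":0,"dz":1.4,"wx":0,"wy":0,"wz":0},{"dx":0,"dy":0,"dz":1.4,"wx":0,"wy":0,"wz":0}]' 4.0 25
```

```text
t: 20.0
eef_pos: [0.6372, 0.1701, 0.0676]
ee_rot: [-3.141, -0.0, -0.157]
force: [-0.4, -0.3, -1.9]
width: 0.0431
gripper_force: 25.0
```

```bash
python3 -m crank '[{"dx":0,"dy":0,"dz":0.4,"wx":0,"wy":0,"wz":0},{"dx":0,"dy":0,"dz":0.8,"wx":0,"wy":0,"wz":0},{"dx":0,"dy":0,"dz":1.2,"wx":0,"wy":0,"wz":0},{"dx":0,"dy":0,"dz":1.6,"wx":0,"wy":0,"wz":0},{"dx":0,"dy":0,"dz":1.9,"wx":0,"wy":0,"wz":0},{"dx":0,"dy":0,"dz":2.05,"wx":0,"wy":0,"wz":0},{"dx":0,"dy":0,"dz":2.05,"wx":0,"wy":0,"wz":0},{"dx":0,"dy":0,"dz":2.05,"wx":0,"wy":0,"wz":0},{"dx":0,"dy":0,"dz":2.05,"wx":0,"wy":0,"wz":0},{"dx":0,"dy":0,"dz":2.05,"wx":0,"wy":0,"wz":0}]' 4.0 25
```

```text
t: 21.25
eef_pos: [0.6372, 0.1701, 0.0472]
ee_rot: [-3.141, -0.0, -0.157]
force: [-0.5, -0.3, -1.6]
width: 0.0425
gripper_force: 25.0
```

```bash
python3 -m crank '[{"dx":0,"dy":0,"dz":0,"wx":0,"wy":0,"wz":0},{"dx":0,"dy":0,"dz":0,"wx":0,"wy":0,"wz":0},{"dx":0,"dy":0,"dz":0,"wx":0,"wy":0,"wz":0},{"dx":0,"dy":0,"dz":0,"wx":0,"wy":0,"wz":0},{"dx":0,"dy":0,"dz":-1.0,"wx":0,"wy":0,"wz":0},{"dx":0,"dy":0,"dz":-3.0,"wx":0,"wy":0,"wz":0},{"dx":-0.5,"dy":0,"dz":-6.0,"wx":0,"wy":0,"wz":0},{"dx":-4.0,"dy":0,"dz":-9.0,"wx":0,"wy":0,"wz":0},{"dx":-9.0,"dy":0,"dz":-10.0,"wx":0,"wy":0,"wz":0},{"dx":-12.0,"dy":0,"dz":-10.0,"wx":0,"wy":0,"wz":0}]' 6.5 25
python3 - <<'E'
from h import *
s=arm.get_state();print(np.array(s['q']),np.array(s['eef_pos']))
w=arm.grab_frame('wrist');print(arm.calibration('wrist')['world_from_camera']);save(cv2.resize(w,(800,600)),'w5')
for q in['pin_base','pointer','index','sleeve_wide','handle']:print(q,[(np.array(r['centre']),round(r['confidence'],2),px('wrist',r['centre'])) for r in arm.mark_of('wrist',q)[:1]])
E
```

```text
t: 22.5
eef_pos: [0.5176, 0.1893, 0.1491]
ee_rot: [-3.139, -0.002, -0.157]
force: [0.5, 1.7, -0.3]
width: 0.0649
gripper_force: 0.0
[ 0.7061  0.2193 -0.3731  0.0001 -0.9754  0.708 ] [0.5176 0.1893 0.1491]
[[-0.1557 -0.9536 -0.2577  0.5847]
 [-0.9878  0.1499  0.0422  0.178 ]
 [-0.0016  0.2611 -0.9653  0.3077]
 [ 0.      0.      0.      1.    ]]
pin_base [(array([0.6396, 0.172 , 0.0333]), 0.75, array([248.4965,  32.082 ]))]
pointer [(array([0.5138, 0.2523, 0.016 ]), 0.63, array([185.3785, 197.1288]))]
index [(array([0.5921, 0.221 , 0.0365]), 0.77, array([198.4755, 107.8898]))]
sleeve_wide [(array([0.6338, 0.1676, 0.0308]), 0.71, array([255.5727,  43.4104]))]
handle [(array([0.5187, 0.1854, 0.0625]), 0.69, array([255.6997, 197.1589]))]
```

View pics/w5.png

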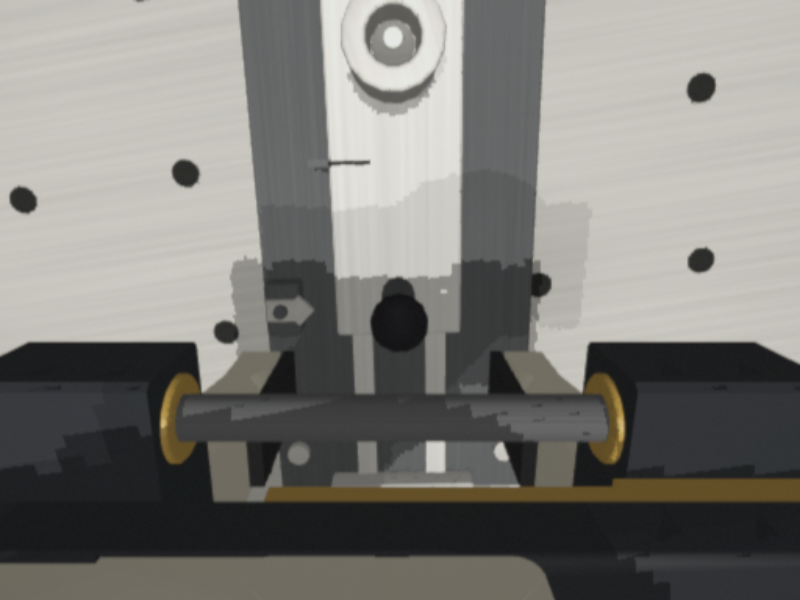

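The sleeve sits on the pin around (393,37), with the handle knob at (399,322), index line at (312,163) and pointer tip at (313,310). That gives a pull of about 79 mm. Descending on the handle.

```bash
python3 -m crank '[{"dx":0,"dy":0.1,"dz":1.0,"wx":0,"wy":0,"wz":-0.5},{"dx":0,"dy":0.3,"dz":2.5,"wx":0,"wy":0,"wz":-1.4},{"dx":0,"dy":0.3,"dz":5.0,"wx":0,"wy":0,"wz":-1.4},{"dx":0,"dy":0.3,"dz":7.5,"wx":0,"wy":0,"wz":-1.4},{"dx":0,"dy":0.3,"dz":9.2,"wx":0,"wy":0,"wz":-1.4},{"dx":0,"dy":0.3,"dz":10.0,"wx":0,"wy":0,"wz":-1.4},{"dx":0,"dy":0.3,"dz":10.0,"wx":0,"wy":0,"wz":-1.4},{"dx":0,"dy":0.3,"dz":10.0,"wx":0,"wy":0,"wz":-1.4},{"dx":0,"dy":0.3,"dz":10.0,"wx":0,"wy":0,"wz":-1.4},{"dx":0,"dy":0.3,"dz":10.0,"wx":0,"wy":0,"wz":-1.4}]' 6.5 50; python3 -m crank '[{"dx":0,"dy":0,"dz":0,"wx":0,"wy":0,"wz":0},{"dx":0,"dy":0,"dz":0,"wx":0,"wy":0,"wz":0},{"dx":0,"dy":0,"dz":0,"wx":0,"wy":0,"wz":0},{"dx":0,"dy":0,"dz":0,"wx":0,"wy":0,"wz":0},{"dx":0,"dy":0,"dz":0,"wx":0,"wy":0,"wz":0},{"dx":0,"dy":0,"dz":0,"wx":0,"wy":0,"wz":0},{"dx":0,"dy":0,"dz":0,"wx":0,"wy":0,"wz":0},{"dx":0,"dy":0,"dz":0,"wx":0,"wy":0,"wz":0},{"dx":0,"dy":0,"dz":0,"wx":0,"wy":0,"wz":0},{"dx":0,"dy":0,"dz":0,"wx":0,"wy":0,"wz":0}]' 1.2 50
python3 - <<'E'
from h import *
w=arm.grab_frame('wrist');save(cv2.resize(w,(800,600)),'w6');print(np.array(arm.calibration('wrist')['world_from_camera']))
E
```

```text
t: 24.05
eef_pos: [0.5184, 0.1861, 0.0476]
ee_rot: [-3.141, -0.001, -0.133]
force: [0.2, 0.7, 0.3]
width: 0.065
gripper_force: 0.0
t: 25.3
eef_pos: [0.5182, 0.1861, 0.0471]
ee_rot: [-3.141, -0.0, -0.133]
force: [-0.3, 2.9, -1.9]
width: 0.0232
gripper_force: 50.0
[[-0.1316 -0.9569 -0.2589  0.5885]
 [-0.9913  0.127   0.0343  0.1771]
 [ 0.      0.2612 -0.9653  0.2061]
 [ 0.      0.      0.      1.    ]]
```

View pics/w6.png

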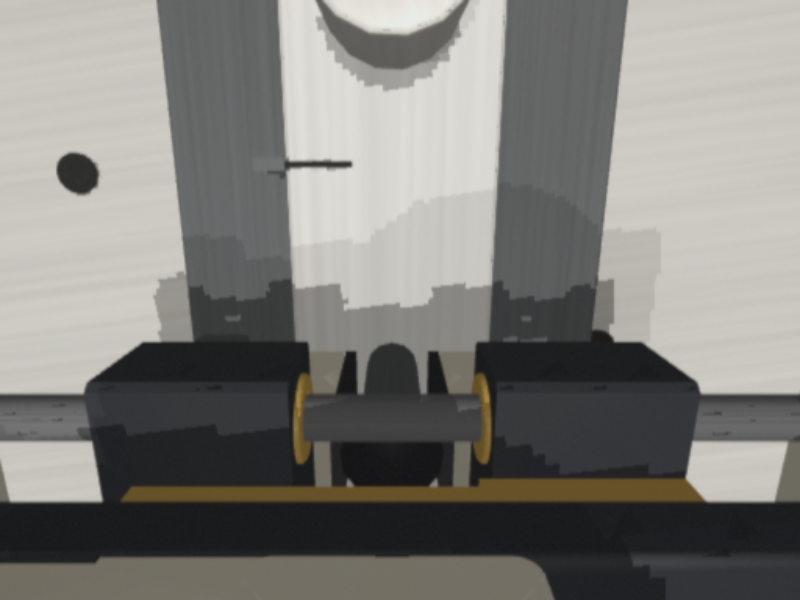

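The pads at (350,370) and (434,370) don't touch the post (365–420), and the width is 23 mm, so they're pinching the knob. I'll reopen, go 7 mm lower and regrip.

```bash
python3 -m crank '[{"dx":0,"dy":0,"dz":0,"wx":0,"wy":0,"wz":0},{"dx":0,"dy":0,"dz":0,"wx":0,"wy":0,"wz":0},{"dx":0,"dy":0,"dz":0,"wx":0,"wy":0,"wz":0},{"dx":0,"dy":0,"dz":0.3,"wx":0,"wy":0,"wz":0},{"dx":0,"dy":0,"dz":0.6,"wx":0,"wy":0,"wz":0},{"dx":0,"dy":0,"dz":0.8,"wx":0,"wy":0,"wz":0},{"dx":0,"dy":0,"dz":0.8,"wx":0,"wy":0,"wz":0},{"dx":0,"dy":0,"dz":0.8,"wx":0,"wy":0,"wz":0},{"dx":0,"dy":0,"dz":0.8,"wx":0,"wy":0,"wz":0},{"dx":0,"dy":0,"dz":0.8,"wx":0,"wy":0,"wz":0}]' 4.0 50; python3 -m crank '[{"dx":0,"dy":0,"dz":0,"wx":0,"wy":0,"wz":0},{"dx":0,"dy":0,"dz":0,"wx":0,"wy":0,"wz":0},{"dx":0,"dy":0,"dz":0,"wx":0,"wy":0,"wz":0},{"dx":0,"dy":0,"dz":0,"wx":0,"wy":0,"wz":0},{"dx":0,"dy":0,"dz":0,"wx":0,"wy":0,"wz":0},{"dx":0,"dy":0,"dz":0,"wx":0,"wy":0,"wz":0},{"dx":0,"dy":0,"dz":0,"wx":0,"wy":0,"wz":0},{"dx":0,"dy":0,"dz":0,"wx":0,"wy":0,"wz":0},{"dx":0,"dy":0,"dz":0,"wx":0,"wy":0,"wz":0},{"dx":0,"dy":0,"dz":0,"wx":0,"wy":0,"wz":0}]' 1.2 50
```

```text
t: 26.6
eef_pos: [0.5182, 0.1859, 0.0391]
ee_rot: [-3.141, -0.0, -0.133]
force: [-0.9, -0.4, -0.5]
width: 0.04
gripper_force: 0.0
t: 27.85
eef_pos: [0.5183, 0.186, 0.0391]
ee_rot: [-3.141, -0.0, -0.133]
force: [-0.1, 3.9, -0.5]
width: 0.0174
gripper_force: 50.0
```

Width is now 17.4 mm, so the post is held. Pulling.

```bash
python3 -m crank '[{"dx":-0.5,"dy":0,"dz":0,"wx":0,"wy":0,"wz":0},{"dx":-1.5,"dy":0,"dz":0,"wx":0,"wy":0,"wz":0},{"dx":-2.8,"dy":0,"dz":0,"wx":0,"wy":0,"wz":0},{"dx":-4.1,"dy":0,"dz":0,"wx":0,"wy":0,"wz":0},{"dx":-5.3,"dy":0,"dz":0,"wx":0,"wy":0,"wz":0},{"dx":-6.3,"dy":0,"dz":0,"wx":0,"wy":0,"wz":0},{"dx":-7.1,"dy":0,"dz":0,"wx":0,"wy":0,"wz":0},{"dx":-7.5,"dy":0,"dz":0,"wx":0,"wy":0,"wz":0},{"dx":-7.6,"dy":0,"dz":0,"wx":0,"wy":0,"wz":0},{"dx":-7.6,"dy":0,"dz":0,"wx":0,"wy":0,"wz":0}]' 1.2 50
python3 - <<'E'
from h import *
w=arm.grab_frame('wrist');save(cv2.resize(w,(800,600)),'w7');s=arm.get_state();print(s['width'],s['force'],s['eef_pos']);print(np.array(arm.calibration('wrist')['world_from_camera']))
E
```

```text
t: 29.1
eef_pos: [0.4444, 0.196, 0.0391]
ee_rot: [-3.141, -0.002, -0.132]
force: [12.1, -1.5, -9.9]
width: 0.0175
gripper_force: 50.1
0.017467018391500014 [ 11.9839  -0.3267 -11.0137] [0.4444 0.196  0.0391]
[[-0.1311 -0.9575 -0.2568  0.5143]
 [-0.9914  0.1265  0.0343  0.187 ]
 [-0.0004  0.259  -0.9659  0.1983]
 [ 0.      0.      0.      1.    ]]
```

View pics/w7.png

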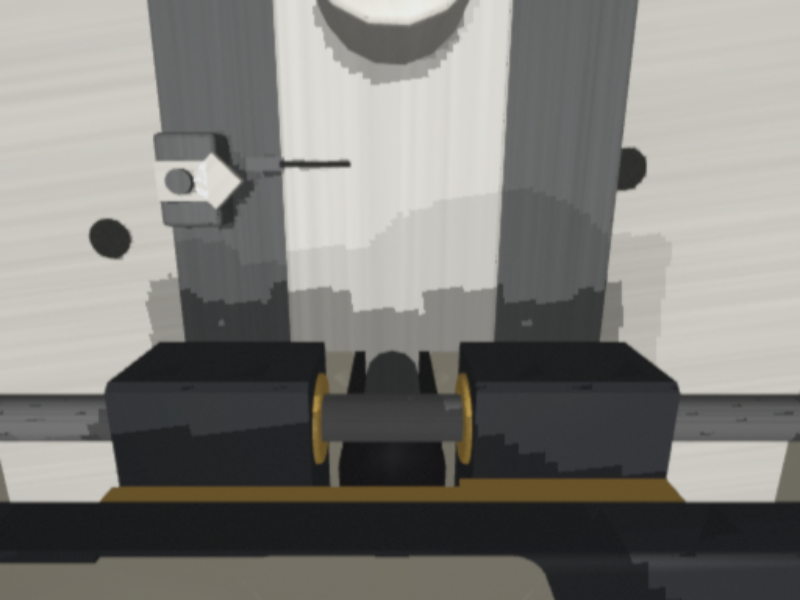

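The index line is at row 163 and the pointer tip at (242,181), so about 5.5 mm of pull remains.

```bash
python3 -m crank '[{"dx":-0.15,"dy":0,"dz":0,"wx":0,"wy":0,"wz":0},{"dx":-0.3,"dy":0,"dz":0,"wx":0,"wy":0,"wz":0},{"dx":-0.45,"dy":0,"dz":0,"wx":0,"wy":0,"wz":0},{"dx":-0.55,"dy":0,"dz":0,"wx":0,"wy":0,"wz":0},{"dx":-0.55,"dy":0,"dz":0,"wx":0,"wy":0,"wz":0},{"dx":-0.55,"dy":0,"dz":0,"wx":0,"wy":0,"wz":0},{"dx":-0.55,"dy":0,"dz":0,"wx":0,"wy":0,"wz":0},{"dx":-0.55,"dy":0,"dz":0,"wx":0,"wy":0,"wz":0},{"dx":-0.55,"dy":0,"dz":0,"wx":0,"wy":0,"wz":0},{"dx":-0.55,"dy":0,"dz":0,"wx":0,"wy":0,"wz":0}]' 1.2 50
python3 - <<'E'
from h import *
w=arm.grab_frame('wrist');save(cv2.resize(w[60:180,80:240],(800,600),interpolation=cv2.INTER_CUBIC),'w8');s=arm.get_state();print(s['width'],s['force'],s['eef_pos'])
E
```

```text
t: 30.4
eef_pos: [0.4391, 0.1967, 0.0391]
ee_rot: [-3.141, -0.002, -0.132]
force: [12.3, -1.2, -11.4]
width: 0.0174
gripper_force: 50.1
0.01735253421627346 [ 12.4737  -0.6899 -10.459 ] [0.4391 0.1967 0.0391]
```

View pics/w8.png

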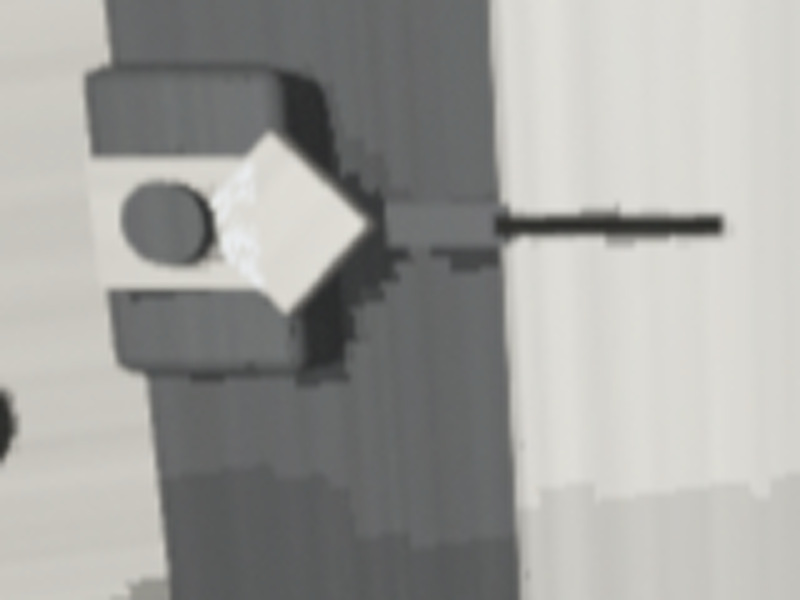

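Pointer tip is at (375,222) and the index line at row 224, which is within about 0.3 mm and held steady. Handing in.

```bash
python3 -c "
from station import arm
print(arm.job_done())"
```

```text
the job is handed in; nothing more can be done
None
```

I handed the job in at about 30 s: the narrow sleeve is in the reject tray, the wide sleeve is down on the pin, and the carriage is held with its index line within about 0.3 mm of the pointer. The station returned no verdict.

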